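# Walk a tight plug-in board out of its test jig and clip it into the board rack

## Task

The plug-in board on the test jig is stuck tight in its connector: a straight pull would only lift the whole jig. Take the board by its pull rail and rock it from end to end until it has worked loose, keeping the jig down on the bench, then lift it out. Push it upright down into a free spring-clip slot of the board rack, fully home, let go, and leave the bottle, spool and pliers undisturbed.

Things in the scene. Friction and masses are not known exactly. Their poses are not given: they have to be found in the camera images.
- board_grip (a point): Centre of the aluminium pull rail along the top edge of the upright green plug-in board (0.3 kg): 100 mm long (y), 12 mm thick (x), 20 mm tall (z). Grasp it here from above across the 12 mm. 100 mm above the board's bottom edge. Axes: x across the board, y along its length, z up. The board below is 4 mm thick; parts stand 16 mm off its -x face, from 18 mm below this point down.
- board_foot (a point): Middle of the board's bottom edge, 100 mm straight below the rail's centre; same axes. The lowest 20 mm are a narrower contact tongue, 72 mm long along y (48 mm long and 3 mm thick in its lowest 3 mm); above it the board is 100 mm long, with plain lower corners.
- jig_slot (a point): Middle of the floor of the jig's connector slot, 42 mm above the bench; the board's bottom edge stands on it at the start. x across the slot, y along it, z up. Slot 80 mm long, 15 mm deep. Two pairs of sprung brass contacts, 22 mm either side of here along y, each 20 mm long, grip the tongue's faces from 6 to 12 mm above the floor: an end is free once about 10 mm up.
- jig_mouth (a point): Middle of the slot's mouth, 15 mm above its floor; same axes. Each contact pair holds the board with about 21 N of friction, so a straight pull takes about 42 N, more than the jig's weight. Raise one end at a time: turn the board in its own plane about the lower corner of the tongue at the other end (24 mm from the middle), to and fro. It can lean about 0.2 rad each way.
- jig: Test jig: grey steel box on rubber feet, 190 mm (x) by 160 mm (y) by 40 mm tall, 3.3 kg, standing loose on the bench. Origin at the centre of its underside, at bench level; z up. The connector stands in the middle of its top; 60 mm behind it (+x) are a transformer and a heat sink, up to 83 mm above the bench.
- slot_near (a point): Free slot of the dark board rack: middle of its floor, 10 mm above the bench. x across the slot, y along it, z up; the board stands with its length along y, bottom edge on this floor. 44 mm either side along y stand a plastic post (-x) and a steel spring clip (+x), 10 to 12 mm wide, that take the board's lower corners; their lips flare to about 14 mm apart, 55 mm above the bench.
- slot_middle (a point): The second free slot, 55 mm farther along the rack's +x, exactly alike. The third, 55 mm beyond, is taken by a lower board (70 mm above the bench). In a free slot the corners meet the clips when the board's bottom edge is about 25 mm above the slot floor; from there pushing it home takes about 5 to 12 N.
- rack: The dark plastic board rack, fixed to the bench, 165 mm (x) by 112 mm (y), posts and clips up to 57 mm tall. Origin at the centre of its underside; axes as the slots'.
- bottle_mid (a point): Half-way up the white bottle with blue nozzle (50 mm across, 150 mm tall), standing loose on the bench; a bystander.
- spool_mid (a point): Centre of the black-flanged solder spool (52 mm across, 38 mm tall), standing loose on the bench; a bystander.
- pliers_mid (a point): Middle of the red-handled pliers (152 mm long, 66 mm wide, 12 mm high) lying on the bench; a bystander.

How it is judged:
By the outcome, as a careful person would: the job done as asked, in the order asked, and still so for the second after the job is handed in, with the robot touching nothing.
It also fails if it takes over 54 s, if anything falls off the work surface, if the arm or the gripper's body presses on something with over 40 N, if the wrist force passes 120 N, or if a joint passes its speed limit or range.

## Robot

A 6-joint arm with a two-finger parallel gripper is mounted at the origin on a cart in front of the work surface, level with it; the furniture and walls round the work are solid. World frame = base frame: x ahead of the robot, y to its left, z up, the work surface at z = 0. Lengths are in m, angles in rad, forces in N, time in s.
With the tool pointing down it reaches from about 0.3 to 0.825 m from the base axis. Payload 5.4 kg.
Tool frame: the origin (TCP) lies at the very end of the fingers, on their centre line; the grasp point (between the pads) lies 19 mm behind it; z points along the fingers, y is the line along which they close (so a half turn about z gives the same grasp; the last joint's range is limited). The gripper opens to 92 mm and grips with 3 to 60 N. Pads are 20 mm wide; open, the fingers measure 128 mm over their backs; the gripper's body (75 mm by 189 mm) begins 69 mm behind the grasp point.
Start: joints at [-1.504, 0.158, 1.597, -0, 1.386, -0.21], TCP at [0.157, -0.553, 0.215] pointing down, gripper open.
Joint ranges: [-2.91, 2.91], [-0.94, 2.29], [0.18, 2.7], [-1.29, 4.43], [0.17, 2.64], [-3, 3]. Speed limits (rad/s): [2.57, 2.57, 3.14, 3.14, 3.14, 3.14].

## Interface

Orientations are given as a rotation vector (axis times angle).
In Python, from workcell import bot gives the robot as it stands. Calls block until the motion is done:
- bot.goto(position, orientation): joint-space move of the TCP to a pose.
- bot.line_to(position, rot=None, max_speed=0.15): straight line of the TCP; rot=None keeps the orientation; max_speed is the mean speed in m/s.
- bot.set_joints(angles): joint-space move.
- bot.set_gripper(opening, newtons=None): opening from 0.0 (shut) to 1.0 (fully open); newtons is the grip in N (None keeps the last); returns when the fingers have stopped.
- bot.hold(seconds).
- bot.inverse_kinematics(position, orientation): joint angles nearest the present ones, or None.
- bot.read_camera(name): name is "side" or "top"; returns a dict with "pixels" (480x640x3 uint8, blue, green, red), "fx", "fy", "cx", "cy" (pixels), "k1" (the pictures are not rectified: a ray, as slopes to the right and down, at radius r is drawn at 1 + k1 r^2 times it, then the intrinsics apply), "R" (3x3) and "t" (3): a world point X has camera coordinates R X + t. Camera axes: x right, y down, z forward; pixel columns grow to the right and rows downward; lengths in m; the calibration is good to about 2 mm. A picture is of the moment at which its call begins. There is no depth.
A pose or a line that the arm cannot do raises bot.MotionError and nothing moves.
- bot.job_done(): hands the job in; it is judged then, once.
Readings, each from a call of its own:
- bot.current_clock(): time.
- bot.current_joints(): joint angles.
- bot.current_joint_vel(): joint speeds.
- bot.current_effort(): joint torques, N m.
- bot.current_ee_pos(): TCP position.
- bot.current_tool_rot(): TCP orientation.
- bot.current_contact_force(): force on the tool from outside, world axes, zero at the start.
- bot.current_ft_torque(): the same for the moment, N m.
- bot.current_opening(): opening from 0.0 (shut) to 1.0 (fully open).
- bot.current_grip_force(): force on a finger pad.
Only numpy, scipy, OpenCV 4.12 (cv2) and the standard library are available. Lean on these libraries where they do the work, as an engineer would, in place of code of your own. Each camera call takes 0.05 s, during which the arm holds its last target. There are 200 camera calls.

## Working session

There is one attempt and no reset: what is moved stays moved. The work goes in short steps, each a Python script; the robot and the scene stay as the last script left them, time stands still between calls to the robot, and variables do not carry over. Pictures are saved under pics/ and viewed, at most 10 in all, crops included, and the job is handed in when it is done.

```bash
ls; mkdir -p pics; python3 - <<'E'
from workcell import bot
import cv2
for n in("side","top"):
    c=bot.read_camera(n); cv2.imwrite(f"pics/{n}0.png",c["pixels"])
    print(n,c["fx"],c["fy"],c["cx"],c["cy"],c["k1"],c["R"],c["t"])
print(bot.current_clock(),bot.current_tool_rot(),bot.current_opening())
E
```

```text
pics
side 449.71029870344785 449.71029870344785 320.9358857974382 237.49672890321366 -0.0020716393613263166 [[-0.99977032  0.00743545 -0.02010046]
 [ 0.02099378  0.52838391 -0.84874596]
 [ 0.00430995 -0.848973   -0.52841865]] [0.64286827 0.08996818 0.87730764]
top 594.7508827478167 594.7508827478167 323.1221844749072 243.41335928706985 0.002868928207595478 [[ 0.02113744 -0.99971523 -0.01107555]
 [-0.98495886 -0.01892268 -0.17174976]
 [ 0.17149127  0.01453931 -0.98507835]] [-0.01765762  0.6400239   0.9730656 ]
0.1 [-3.10987521e+00 -4.33288986e-01 -1.46221532e-04] 1.001912280266022
```

View pics/top0.png

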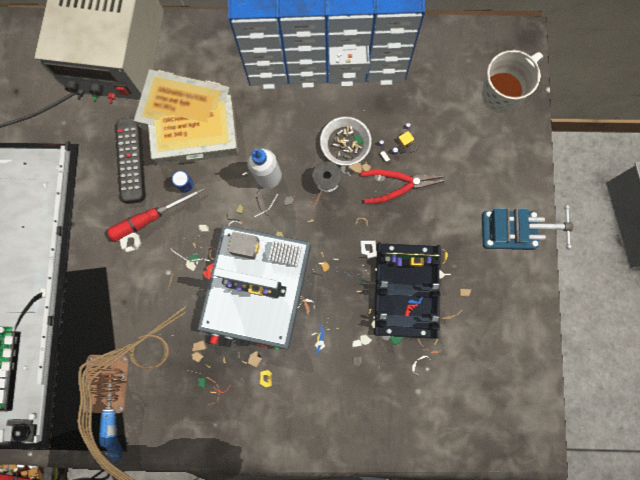

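View pics/side0.png

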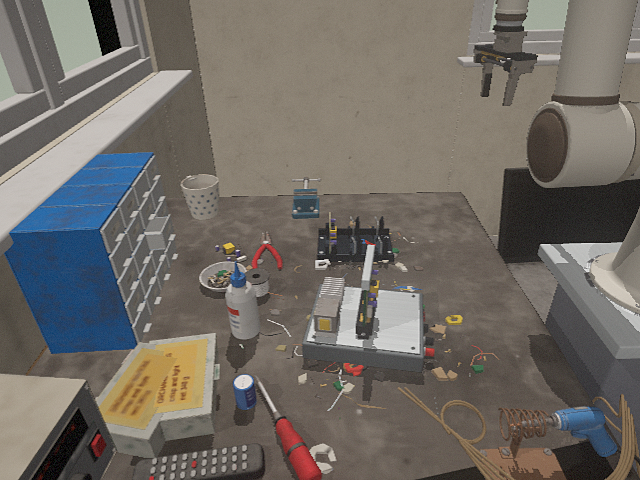

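The top view shows the jig at about (255,290) with the board rail near (250,287). The rack is at about (407,290), the spool at (326,178), the bottle at (264,168) and the pliers at (400,185). I'll enlarge both areas.

```bash
python3 - <<'E'
import cv2,numpy as np
t=cv2.imread("pics/top0.png");s=cv2.imread("pics/side0.png")
def cr(im,x0,x1,y0,y1,k,step):
    o=cv2.resize(im[y0:y1,x0:x1],None,fx=k,fy=k,interpolation=cv2.INTER_CUBIC)
    for x in range((x0//step+1)*step,x1,step): cv2.line(o,((x-x0)*k,0),((x-x0)*k,8),(0,255,255),1);cv2.putText(o,str(x),((x-x0)*k-10,18),0,.35,(0,255,255),1)
    for y in range((y0//step+1)*step,y1,step): cv2.line(o,(0,(y-y0)*k),(8,(y-y0)*k),(0,255,255),1);cv2.putText(o,str(y),(10,(y-y0)*k+4),0,.35,(0,255,255),1)
    return o
cv2.imwrite("pics/c1.png",np.hstack([cr(t,195,310,225,355,4,10),cr(t,365,450,225,355,4,10)]))
cv2.imwrite("pics/c2.png",cr(s,295,435,205,375,5,10)[:,:][0:850:1][:, :][:850] if 0 else cr(s,295,435,208,358,4,10))
E
```

```text
(no output)
```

View pics/c1.png

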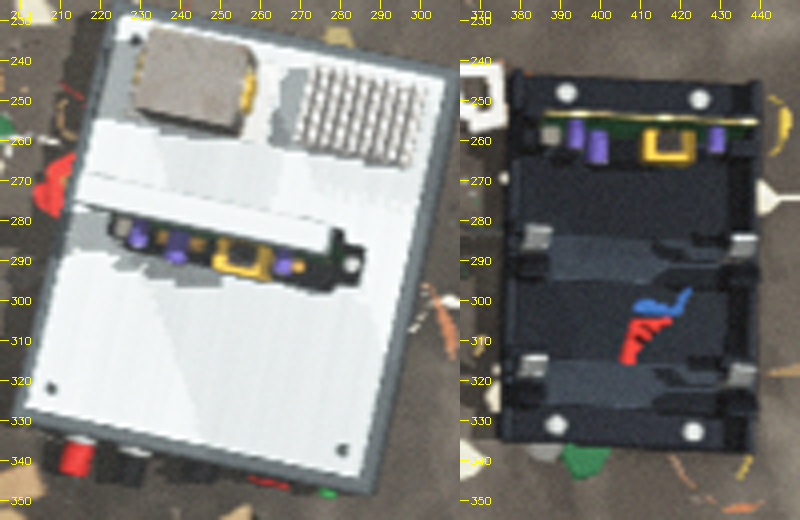

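View pics/c2.png

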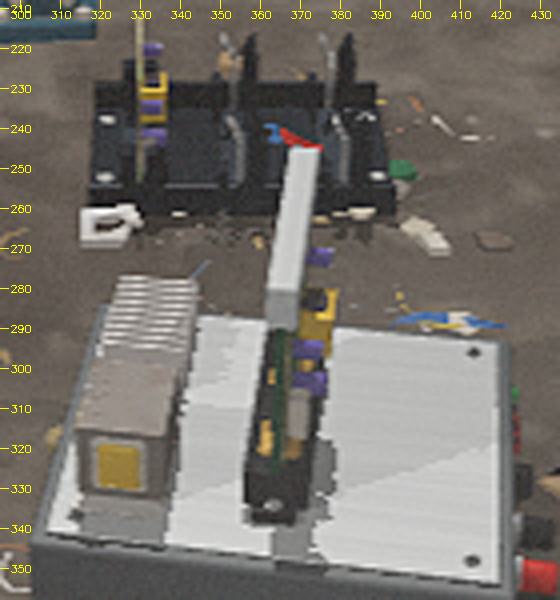

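The crops give these pixel readings:
- **Rail, top view:** ends at about (215,272) and (277.5,284).
- **Rail, side view:** near end face (361.8–369.5, 280–290.5), far top edge (367.5–375, 245).
- **Rack, top view:** screws at (391.5,248.3), (424.8,250), (389.3,331) and (423.3,333). The clip tips are near (383.5,317) and (435.5,319), and near (384.3,284.5) and (435.8,286.5).

Next I'll fit the poses and overlay the models as a check.

```bash
cat > h.py <<'E'
import numpy as np,cv2
from scipy.optimize import least_squares
from workcell import bot
def cam(n):
    c=bot.read_camera(n); return c
def proj(c,X):
    P=np.atleast_2d(X)@np.array(c["R"]).T+np.array(c["t"]); s=P[:,:2]/P[:,2:]
    s=s*(1+c["k1"]*(s**2).sum(1,keepdims=True)); return s*[c["fx"],c["fy"]]+[c["cx"],c["cy"]]
def place(p,L):  # p=x,y,yaw ; L local pts (z absolute)
    c,s=np.cos(p[2]),np.sin(p[2]); L=np.atleast_2d(L).astype(float)
    return np.c_[p[0]+c*L[:,0]-s*L[:,1],p[1]+s*L[:,0]+c*L[:,1],L[:,2]]
def fit(obs,p0):  # obs: (cam, local, pix)
    f=lambda p:np.concatenate([(proj(c,place(p,l))-u).ravel() for c,l,u in obs])
    r=least_squares(f,p0,loss="soft_l1"); return r.x,r.fun.reshape(-1,2)
def crop(im,x0,x1,y0,y1,k,lines=()):
    o=cv2.resize(im[y0:y1,x0:x1],None,fx=k,fy=k,interpolation=cv2.INTER_CUBIC)
    for c,a in lines:
        q=((a-[x0,y0]+.5)*k).astype(int); cv2.polylines(o,[q.reshape(-1,1,2).astype(np.int32)],False,c,1)
    return o
E
cat > fit.py <<'E'
from h import *
T,S=cam("top"),cam("side")
rail=[(T,[-.006,.05,.152],[213.7,275.5]),(T,[.006,.05,.152],[216,268]),(T,[.006,-.05,.152],[278,280.5]),(T,[-.006,-.05,.152],[277,287.5]),
(S,[.006,.05,.152],[361.8,280]),(S,[-.006,.05,.152],[369.5,280]),(S,[.006,.05,.132],[361.8,290.3]),(S,[.006,-.05,.152],[367.5,245]),(S,[-.006,-.05,.152],[375,245])]
b,r=fit(rail,[.5,.1,-.2]); print("board",b); print(r.round(1))
J=.04
jig=[(T,[.095,-.08,J],[309.5,244]),(T,[-.095,-.08,J],[288,346]),(T,[-.095,.08,J],[201,326])]
j,r=fit(jig,[.5,.1,-.2]); print("jig",j,r.round(1))
R=[(T,[.055,.05,.07],[386.25,253.25]),(T,[.055,-.05,.07],[439.25,255.5]),
 (T,[.0045,.044,.056],[384,287]),(T,[.0045,-.044,.056],[435.5,288.5]),
 (T,[-.0505,.044,.056],[383.5,319]),(T,[-.0505,-.044,.056],[435.5,321])]
k,r=fit(R,[.5,-.15,0]); print("rack",k,r.round(1))
def box(p,x,y,z): return place(p,[[-x,-y,z],[x,-y,z],[x,y,z],[-x,y,z],[-x,-y,z]])
def ln(c):
    g=[((0,0,255),proj(c,box(b,.006,.05,z))) for z in(.152,.132)]
    g+=[((255,0,255),proj(c,box(j,.095,.08,.04))),((0,255,0),proj(c,box(k,.0825,.056,0)))]
    for s in(-.055,0,.055):
        for y in(-.044,.044): g.append(((0,255,255),proj(c,place(k,[[s-.007,y,.055],[s+.007,y,.055]]))))
        g.append(((255,255,0),proj(c,place(k,[[s,-.05,.07 if s>0 else .01],[s,.05,.07 if s>0 else .01]]))))
    return g
t,s=T["pixels"],S["pixels"]
A=crop(t,195,315,225,355,3,ln(T));B=crop(t,365,450,225,355,4,ln(T));C=crop(s,300,430,208,355,4,ln(S))
o=np.zeros((600,800,3),np.uint8);o[:390,:360]=A;o[:520,400:740]=B
cv2.imwrite("pics/o1.png",o);cv2.imwrite("pics/o2.png",C)
E
python3 fit.py
```

```text
board [ 0.56655102  0.1137383  -0.1755532 ]
[[-0.9  0.1]
 [-1.5  0.1]
 [-0.6  0. ]
 [-1.3  0.6]
 [-0.1 -2.6]
 [ 0.3 -1.9]
 [-0.5 -2.2]
 [-0.3 -3.7]
 [-0.5 -3.2]]
jig [ 0.571987    0.11223982 -0.18841401] [[ 2.1 -5. ]
 [ 0.1  0.4]
 [-3.8  0.7]]
rack [ 0.56296503 -0.1539018  -0.01465266] [[-4.6  2.3]
 [ 1.6  2. ]
 [-0.1 -0.8]
 [ 0.2 -0.5]
 [-0.1 -0.3]
 [ 0.1 -0.5]]
```

View pics/o1.png

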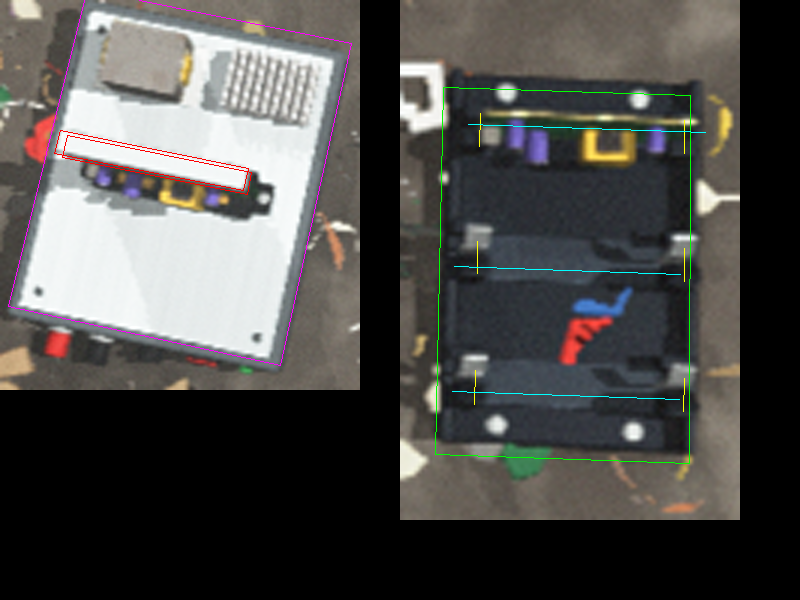

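View pics/o2.png

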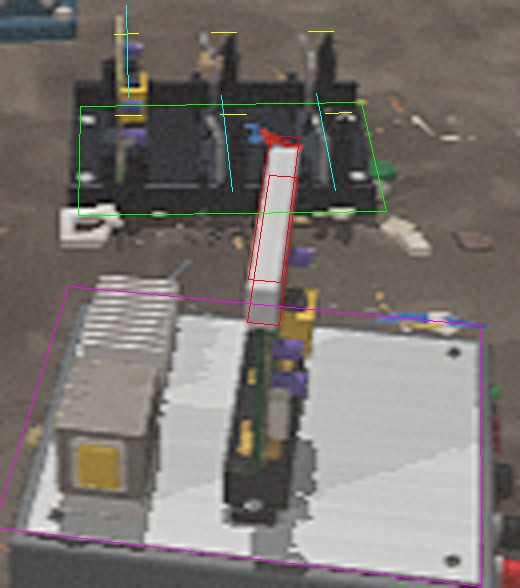

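The rail overlay in the side view sits about 2.5 px too high. The rack clip overlay is ambiguous, so I'll look closer at the clips.

```bash
python3 - <<'E'
import cv2,numpy as np
t=cv2.imread("pics/top0.png");s=cv2.imread("pics/side0.png")
def cr(im,x0,x1,y0,y1,k,step):
    o=cv2.resize(im[y0:y1,x0:x1],None,fx=k,fy=k,interpolation=cv2.INTER_CUBIC)
    o=np.clip(255*(o/255.)**.6,0,255).astype(np.uint8)
    for x in range(-(-x0//step)*step,x1,step): cv2.line(o,((x-x0)*k+k//2,0),((x-x0)*k+k//2,2000),(0,255,255) if x%10==0 else (0,120,0),1);cv2.putText(o,str(x),((x-x0)*k-10,10),0,.35,(0,255,255),1)
    for y in range(-(-y0//step)*step,y1,step): cv2.line(o,(0,(y-y0)*k+k//2),(2000,(y-y0)*k+k//2),(0,255,255) if y%10==0 else (0,120,0),1);cv2.putText(o,str(y),(0,(y-y0)*k+4),0,.35,(0,255,255),1)
    return o
A=cr(t,376,444,280,341,7,10);B=cr(s,350,391,212,264,7,10)
C=cr(t,208,284,262,292,5,10)
o=np.zeros((600,800,3),np.uint8);o[:A.shape[0],:A.shape[1]]=A;o[:B.shape[0],500:500+B.shape[1]]=B;o[440:590,:380]=C
cv2.imwrite("pics/r1.png",o)
E
```

```text
(no output)
```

View pics/r1.png

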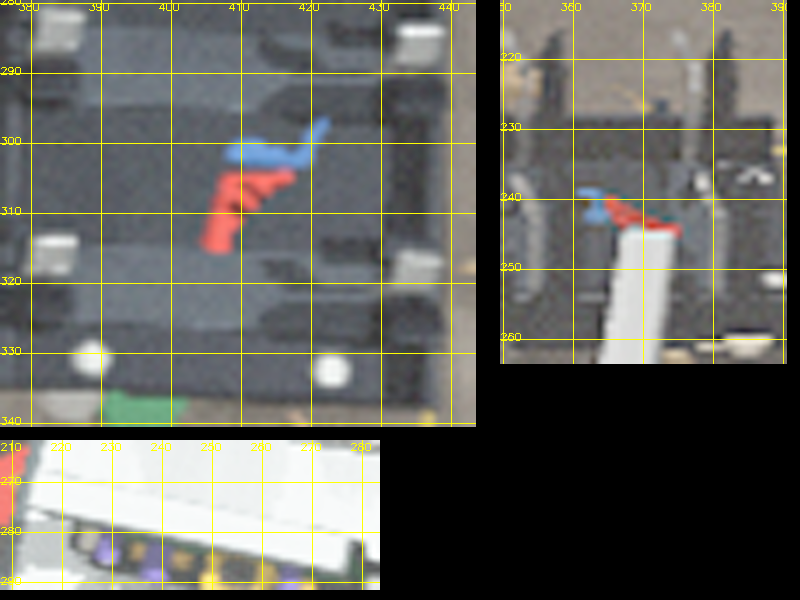

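In the close-up, the near slot's board plane lies at rows 319.5 (left) and 320.7 (right) of the top view, between clip and post. In the side view it runs from (378.5,222) to (382.3,242). The middle slot's plane lies at rows 287 and 288.7. I'll refit with these, leaving the rail's z free.

```bash
cat > fit2.py <<'E'
from h import *
T,S=cam("top"),cam("side")
R=[(T,[-.055,.044,.045],[383.3,319.4]),(T,[-.055,-.044,.045],[435.4,320.7]),(T,[0,.044,.045],[384,287.1]),(T,[0,-.044,.045],[436.2,288.8]),
(S,[-.055,-.044,.045],[378.5,221]),(S,[-.055,.044,.045],[382.3,241])]
k,r=fit(R,[.5,-.15,0]); print("rack",k,r.round(1).tolist())
print("slots",place(k,[[-.055,0,.01],[0,0,.01]]).round(4).tolist())
loc=[(T,[-.006,.05,.152],[213.9,275.5]),(T,[.006,.05,.152],[216,268]),(T,[.006,-.05,.152],[278,280.5]),(T,[-.006,-.05,.152],[276.7,287.5]),
(S,[.006,.05,.152],[361.8,280]),(S,[-.006,.05,.152],[369.5,280]),(S,[.006,.05,.132],[361.8,290.3]),(S,[.006,-.05,.152],[367.5,245]),(S,[-.006,-.05,.152],[375,245])]
f=lambda p:np.concatenate([(proj(c,place(p,np.array(l)+[0,0,p[3]]))-u).ravel() for c,l,u in loc])
q=least_squares(f,[.56,.11,-.18,0],loss="soft_l1"); print("rail",q.x,q.fun.reshape(-1,2).round(1).tolist())
J=[(T,[-.095,-.08,.04],[288,346]),(T,[-.095,.08,.04],[201,326]),(S,[-.095,.08,.04],[420,353]),(S,[.095,.08,.04],[304,341.5]),(S,[-.095,-.08,.04],[421.5,294])]
j,r=fit(J,[.57,.11,-.18]); print("jig",j,r.round(1).tolist())
E
python3 fit2.py
```

```text
rack [ 0.56682439 -0.15516673 -0.01751537] [[0.1, -0.1], [-0.3, 0.6], [0.1, 0.1], [-0.9, 0.3], [-0.7, -2.0], [-0.4, -1.5]]
slots [[0.5118, -0.1542, 0.01], [0.5668, -0.1552, 0.01]]
rail [ 0.56663888  0.11298068 -0.17677815 -0.00545869] [[0.1, 0.5], [-0.3, 0.5], [0.1, 0.4], [-0.2, 1.0], [-0.4, 0.0], [0.0, 0.7], [-0.7, 0.3], [-0.5, -1.2], [-0.7, -0.6]]
jig [ 0.57145897  0.11234679 -0.18442935] [[0.3, 0.5], [-3.7, 1.2], [0.6, 1.0], [-5.8, -1.7], [-1.7, -5.3]]
```

```bash
cat > m.py <<'E'
import numpy as np
from scipy.spatial.transform import Rotation as Ro
from workcell import bot
D=.015   # TCP below rail centre
def tool(p,yaw,lean=0,flip=1,d=D):
    """TCP pose holding the rail centred at p; lean about board x."""
    B=Ro.from_euler("z",yaw)*Ro.from_euler("x",lean)
    M=np.array([[0,flip,0],[flip,0,0],[0,0,-1]]).T
    return np.array(p)+B.apply([0,0,-d]),(B*Ro.from_matrix(M)).as_rotvec()
def st(tag=""):
    print(tag,round(bot.current_clock(),2),np.round(bot.current_ee_pos(),4),"F",np.round(bot.current_contact_force(),1),"M",np.round(bot.current_ft_torque(),2),"o",round(bot.current_opening()*92,1),flush=True)
E
python3 - <<'E'
from m import *
for f in(1,-1):
    for p,y in(([.5666,.1134,.142],-.177),([.5118,-.1542,.11],-.0175)):
        for l in(-.2,0,.2): print(f,l,np.round(bot.inverse_kinematics(*tool(p,y,l,f)),2))
E
```

```text
1 -0.2 [ 0.09  0.31  1.6  -0.2   1.28  0.33]
1 0 [-0.01  0.25  1.67  0.    1.22  0.17]
1 0.2 [-0.12  0.21  1.74  0.21  1.2  -0.02]
1 -0.2 [-0.41  0.16  1.86 -0.21  1.05 -0.3 ]
1 0 [-0.52  0.18  1.82 -0.    1.14 -0.5 ]
1 0.2 [-0.62  0.24  1.77  0.17  1.25 -0.66]
-1 -0.2 [ 0.09  0.31  1.6  -0.2   1.28 -2.81]
-1 0 [-0.01  0.25  1.67  0.    1.22 -2.98]Traceback (most recent call last):
  File "<stdin>", line 4, in <module>
    return _wrapfunc(a, 'round', decimals=decimals, out=out)
    return _wrapit(obj, method, *args, **kwds)
    result = getattr(arr, method)(*args, **kwds)
TypeError: unsupported operand type(s) for *: 'NoneType' and 'float'
```

```bash
python3 - <<'E'
from m import *
P=np.array([.5666,.1134,.142]);y=-.177
bot.goto(*tool(P+[0,0,.08],y)); st("above")
bot.set_gripper(.45)
bot.line_to(tool(P,y)[0],max_speed=.1); st("down")
bot.set_gripper(0,15); st("soft")
bot.set_gripper(0,60); st("grip"); print(bot.current_grip_force())
E
```

```text
above 3.06 [0.5668 0.1126 0.207 ] F [ 0.1 -0.6  1. ] M [-0.02 -0.08 -0.02] o 91.7
down 4.87 [0.5672 0.1134 0.1278] F [-0.3  0.1 -0.5] M [-0.06 -0.06  0.04] o 41.6
soft 5.42 [0.5667 0.1134 0.1272] F [-0.7  0.3  1.1] M [-0.05 -0.01 -0.07] o 11.9
grip 5.63 [0.5668 0.1134 0.1273] F [0.2 0.7 2.3] M [-0.08  0.01 -0.09] o 11.4
59.993292689323425
```

```bash
cat >> m.py <<'E'
P0=np.array([.5666,.1134,.142]);Y0=-.177
Z=Ro.from_euler("z",Y0)
def corner(p,lean,s): return p+(Z*Ro.from_euler("x",lean)).apply([0,s*.024,-.1])
def rock(p,a,b,s,n=4,v=.04):
    """Rail at p, lean a -> lean b about the tongue corner on side s; returns new rail centre."""
    Q=corner(p,a,s)
    for t in np.linspace(a,b,n+1)[1:]:
        q=Q-(Z*Ro.from_euler("x",t)).apply([0,s*.024,-.1])
        c,r=tool(q,Y0,t); bot.line_to(c,r,max_speed=v); st(f"lean {t:.2f}")
    return q
E
python3 - <<'E'
from m import *
rock(P0,0,.19,-1)
E
```

```text
lean 0.05 5.89 [0.5659 0.1097 0.1278] F [ 1.6  3.9 -2.4] M [ 0.66 -0.45 -0.08] o 11.2
lean 0.10 6.15 [0.565  0.1055 0.1284] F [ 2.4  2.4 -3.6] M [ 0.69 -0.62 -0.14] o 11.5
lean 0.14 6.41 [0.5642 0.1015 0.1289] F [ 2.8  3.4 -5.7] M [ 0.69 -0.78 -0.22] o 11.7
lean 0.19 6.67 [0.5635 0.0976 0.1294] F [ 2.7  4.6 -5.6] M [ 0.83 -0.83 -0.18] o 11.7
```

```bash
python3 - <<'E'
from h import *
o=np.zeros((600,800,3),np.uint8)
a=crop(cam("side")["pixels"],285,435,190,360,3);b=crop(cam("top")["pixels"],195,310,225,355,3)
o[:a.shape[0],:a.shape[1]]=a;o[:b.shape[0],455:455+b.shape[1]]=b
cv2.imwrite("pics/k1.png",o)
E
```

```text
(no output)
```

View pics/k1.png

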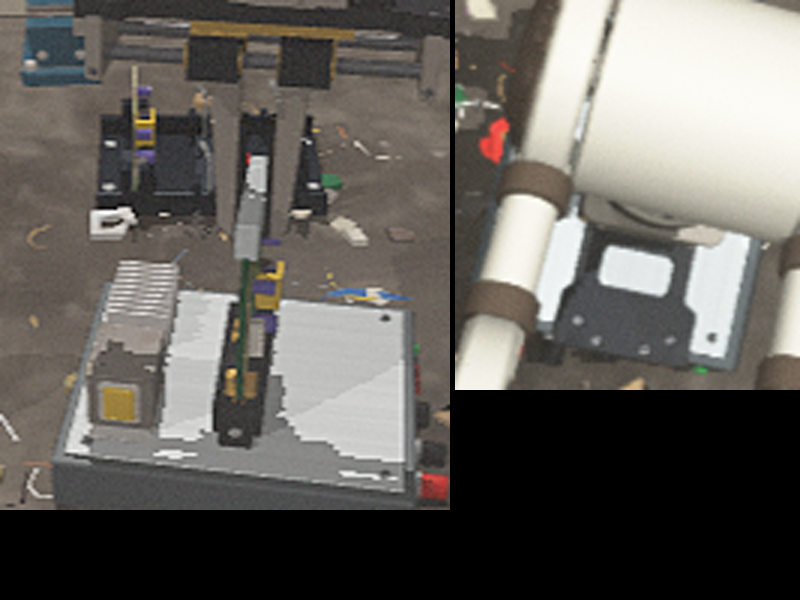

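The near (+y) end has risen, the rail's near-end bottom edge is at about (248,258) in the crop, and the jig hasn't moved. Now I'll rock back about the other corner.

```bash
python3 - <<'E'
from m import *
p=P0.copy();Q=corner(p,0,-1);p=Q-(Z*Ro.from_euler("x",.19)).apply([0,-.024,-.1])
p=rock(p,.19,-.15,1,6)
print(p.tolist())
E
```

```text
lean 0.13 7.04 [0.5638 0.1015 0.1307] F [  3.9  -1.  -12.4] M [-0.59 -0.84 -0.25] o 11.6
lean 0.08 7.32 [0.5645 0.1062 0.1325] F [  3.9   0.4 -16.8] M [-0.66 -1.13 -0.25] o 11.4
lean 0.02 7.59 [0.5653 0.1107 0.1343] F [  4.1  -0.6 -19. ] M [-0.68 -1.07 -0.25] o 11.5
lean -0.04 7.87 [0.5664 0.1154 0.1364] F [  2.4  -0.1 -16.5] M [-0.61 -0.75 -0.17] o 11.7
lean -0.09 8.14 [0.5685 0.1212 0.1399] F [-0.4  0.2 -3.5] M [0.24 0.19 0.02] o 11.5
lean -0.15 8.42 [0.5692 0.1257 0.1397] F [-1.4  1.7 -1.4] M [ 0.4   0.17 -0.02] o 11.0
[0.5691266222491989, 0.12752531897918554, 0.15352884993184263]
```

Both ends are free: the vertical load is now about the board's weight. Next I'll lift out, level and move above the near slot.

```bash
python3 - <<'E'
from m import *
p=np.array([.56913,.12753,.15353])
bot.line_to(tool(p+[0,0,.012],Y0,-.15)[0],max_speed=.05); st("up")
f=p+(Z*Ro.from_euler("x",-.15)).apply([0,0,-.1]); q=f+[0,0,.112]
bot.line_to(*tool(q,Y0,0),max_speed=.05); st("level")
q[2]=.215; bot.line_to(tool(q,Y0)[0],max_speed=.12); st("high")
s=np.array([.5118,-.1542,.165])
bot.line_to(*tool([s[0],s[1],.215],-.0175),max_speed=.15); st("over")
bot.hold(.3)
from h import *
C=cam("side");T=cam("top"); Y1=-.0175
def ln(c):
    b=lambda l:proj(c,place([s[0],s[1],Y1],l)+[0,0,0])
    z=.215
    return [((0,0,255),b([[.006,.05,z+.01],[.006,-.05,z+.01],[-.006,-.05,z+.01],[-.006,.05,z+.01],[.006,.05,z+.01],[.006,.05,z-.01],[-.006,.05,z-.01],[-.006,.05,z+.01]])),
     ((0,255,255),b([[0,.05,z-.01],[0,.05,z-.08],[0,.036,z-.08],[0,.036,z-.1],[0,-.036,z-.1]])),((255,255,0),b([[0,-.05,.01],[0,.05,.01]]))]
o=np.zeros((600,800,3),np.uint8)
a=crop(C["pixels"],320,430,130,275,4);b=crop(C["pixels"],340,420,140,275,4,ln(C))
o[:580,:440]=a;o[:540,450:770]=b
cv2.imwrite("pics/k2.png",o)
E
```

```text
up 8.81 [0.5693 0.125  0.1515] F [-0.3  1.3 -3.3] M [ 0.17 -0.09 -0.03] o 11.5
level 9.22 [0.5663 0.1122 0.1515] F [-1.1  1.1 -4.2] M [-0.03 -0.08 -0.03] o 11.6
high 9.77 [0.5663 0.1133 0.1996] F [ 0.  -0.4 -3.6] M [-0.07  0.   -0.  ] o 11.2
over 11.73 [ 0.5119 -0.1537  0.2   ] F [ 0.4  0.4 -3.4] M [-0.04 -0.03 -0.03] o 11.5
```

View pics/k2.png

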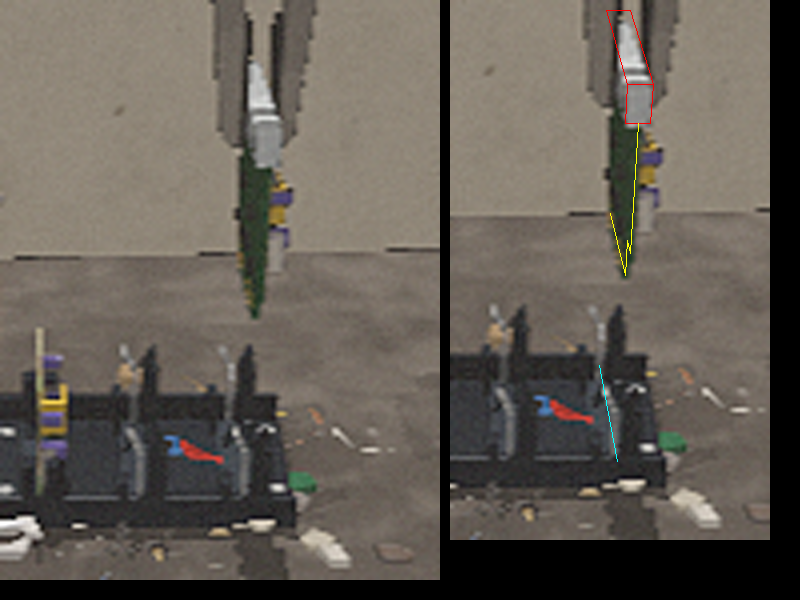

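The board hangs upright and square. Its near rail end matches the prediction to within about 0.5 px, and the slot line is just left of the clip/post gap, so I'll shift about 1 mm toward −x and insert in steps while watching forces.

```bash
python3 - <<'E'
from m import *
s=[.5108,-.1542]
for z in(.142,.132,.126,.120,.116,.113):
    bot.line_to(*tool([*s,z],-.0175),max_speed=.08 if z==.142 else .03); st(f"z{z}")
    F=bot.current_contact_force()
    if abs(F[2])>25 or np.hypot(*F[:2])>15: print("stop");break
E
```

```text
z0.142 13.2 [ 0.5113 -0.1545  0.1277] F [-0.7 -0.2 -3.5] M [-0.11 -0.15  0.03] o 11.8
z0.132 13.68 [ 0.5106 -0.1541  0.1167] F [-0.4  0.3 -3.3] M [-0.11 -0.06 -0.07] o 11.9
z0.126 14.03 [ 0.511  -0.1545  0.1109] F [ 2.  -1.1 -3.3] M [-0.32 -0.25 -0.11] o 11.4
z0.12 14.38 [ 0.5123 -0.1552  0.1069] F [ 0.3 -2.6  5.6] M [-0.12 -0.19 -0.03] o 11.8
z0.116 14.67 [ 0.5124 -0.155   0.1022] F [ 3.8 -1.8  4.7] M [-0.44 -0.9  -0.27] o 11.6
z0.113 14.92 [ 0.5122 -0.1548  0.0988] F [ 4.3 -2.7  3.3] M [-0.44 -1.29 -0.3 ] o 11.7
```

```bash
python3 - <<'E'
from m import *
s=[.5120,-.1546]
for z in np.arange(.112,.098,-.0015):
    bot.line_to(*tool([*s,z],-.0175),max_speed=.03); bot.hold(.1); st(f"z{z:.4f}")
    if bot.current_contact_force()[2]>22: print("seated");break
E
```

```text
z0.1120 15.27 [ 0.5126 -0.1548  0.0974] F [ 4.7 -0.7  5.5] M [-0.3  -1.04 -0.34] o 11.3
z0.1105 15.62 [ 0.5125 -0.1548  0.0958] F [ 3.8 -2.4  6.5] M [-0.29 -1.25 -0.31] o 11.5
z0.1090 15.97 [ 0.5127 -0.1548  0.0953] F [ 2.4 -0.  11.2] M [-0.04 -0.71 -0.29] o 11.5
z0.1075 16.32 [ 0.5131 -0.1549  0.0952] F [-0.7  1.9 18.8] M [ 0.31 -0.1  -0.33] o 11.2
z0.1060 16.67 [ 0.5134 -0.155   0.0951] F [-1.9  3.1 27.1] M [ 0.62  0.48 -0.26] o 11.3
seated
```

The board bottoms out at TCP z = 0.095, which puts the rail at 0.110 as expected for fully home. Releasing and checking.

```bash
python3 - <<'E'
from m import *
from h import *
bot.line_to(*tool([.5124,-.1546,.1095],-.0175),max_speed=.03); st("unload")
bot.set_gripper(.4,20); st("open")
p=bot.current_ee_pos(); bot.line_to([p[0],p[1],.24],max_speed=.15); st("up")
bot.set_joints([-1.504,.158,1.597,0,1.386,-.21]); bot.hold(.5); st("home")
C,T=cam("side"),cam("top")
def ln(c):
    z=.11;b=lambda l:proj(c,place([.512,-.1546,-.0175],l))
    return [((0,0,255),b([[.006,.05,z+.01],[.006,-.05,z+.01],[-.006,-.05,z+.01],[-.006,.05,z+.01],[.006,.05,z+.01],[.006,.05,z-.01],[-.006,.05,z-.01],[-.006,.05,z+.01]]))]
o=np.zeros((600,800,3),np.uint8)
o[:320,:640]=crop(T["pixels"],190,510,140,300,2);
o[320:,:]=0
a=crop(T["pixels"],365,450,260,345,3);b=crop(C["pixels"],290,430,170,263,3);d=crop(C["pixels"],340,395,190,262,3,ln(C))
o[325:580,:255]=a;o[325:325+b.shape[0],260:680]=b[:, :420];o[:216,640:800]=d[:,:160]
cv2.imwrite("pics/end.png",o)
E
```

```text
unload 16.93 [ 0.5128 -0.1546  0.0953] F [ 2.8  0.9 10.8] M [-0.06 -0.66 -0.31] o 11.2
open 17.48 [ 0.512  -0.1544  0.0941] F [ 0.8 -0.9 -0.6] M [-0.03 -0.09  0.01] o 36.8
up 18.6 [ 0.5114 -0.1541  0.2388] F [ 0.6  0.3 -0.5] M [-0.03 -0.08  0.02] o 36.6
home 21.03 [ 0.1573 -0.5532  0.2148] F [ 0.6  0.3 -0.8] M [-0.04 -0.07  0.05] o 36.8Traceback (most recent call last):
  File "<stdin>", line 15, in <module>
ValueError: could not broadcast input array from shape (279,420,3) into shape (275,420,3)
```

```bash
python3 - <<'E'
from h import *
C,T=cam("side"),cam("top")
def ln(c):
    z=.11;b=lambda l:proj(c,place([.512,-.1546,-.0175],l))
    return [((0,0,255),b([[.006,.05,z+.01],[.006,-.05,z+.01],[-.006,-.05,z+.01],[-.006,.05,z+.01],[.006,.05,z+.01],[.006,.05,z-.01],[-.006,.05,z-.01],[-.006,.05,z+.01]]))]
o=np.zeros((600,800,3),np.uint8)
def put(im,x,y): h,w=im.shape[:2]; h=min(h,600-y);w=min(w,800-x); o[y:y+h,x:x+w]=im[:h,:w]
put(crop(T["pixels"],195,465,140,350,2),0,0)
put(crop(C["pixels"],300,400,190,262,4),0,425-115 if 0 else 422)
put(crop(C["pixels"],345,400,190,262,4,ln(C)),545,0)
put(crop(C["pixels"],305,400,190,262,4),420,300)
cv2.imwrite("pics/end.png",o)
E
```

```text
(no output)
```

View pics/end.png

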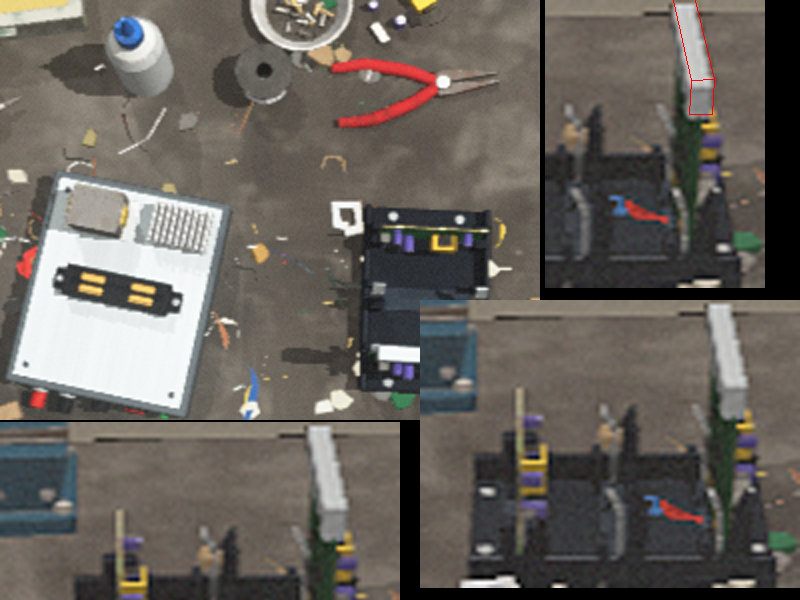

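The board stands upright in the near slot between clip and post. Its rail end, at about (702,97) in the crop, is on the fully-home outline to within about 1 px. The jig is in place with an empty connector, and the bottle, spool and pliers haven't moved.

```bash
python3 -c "
from workcell import bot
print(bot.job_done())"
```

```text
the job is handed in; nothing more can be done
None
```

The board was rocked loose with the jig staying on the bench, lifted out, pushed fully home in the near rack slot and released at about 21 s on the clock. The bottle, spool and pliers were not disturbed, and the job is handed in.

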